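Ready the injection test bench: catch pan under the outlet, peak pointer to zero

TASK

Get the pressure tester ready for the next shot: first slide the catch pan along the bench, without lifting or tipping it, until its bowl stands wholly inside the green ring under the outlet pipe. Then turn the black knob on the pressure gauge anticlockwise until its red peak pointer is fully home at the zero stop. Leave the other things on the bench where they are.

Things in the scene. Friction and masses are not known exactly. Their poses are not given: they have to be found in the camera images.
- pan: Round open aluminium catch pan, loose, 0.4 to 0.8 kg: bowl 116 mm across at the rim, 100 mm at the foot, 45 mm high. Origin: centre of the underside of the bowl. Its one handle, a straight red bar 20 mm wide and 12 mm thick, runs along its -x axis from 55 to 145 mm from the origin, its middle 36 mm above the bench. Starts on the white ring, handle roughly towards the robot.
- test_mark: Where the pan must go: green ring painted flat on the bench (150 mm inside, 170 mm outside diameter), fixed, left or right of the white one. Origin: its centre. A blue post 22 mm thick and 193 mm tall (foot 50 by 80 mm) stands 120 mm from the centre along its +x axis, away from the robot, and carries the outlet pipe.
- outlet_tip (a point): Lower end of the outlet above the middle of the green ring, 128 mm above the bench: a brass tip 24 mm thick at the end of a steel pipe 16 mm thick, which comes level from the blue post at height 185 mm. Fixed to the green ring's post.
- rest_mark: White ring painted flat on the bench, same size as the green one, where the pan starts. Origin: its centre.
- gauge: Pressure gauge lying on its back, fixed: round black case 170 mm across, 45 mm high, white dial facing up, brass connector at its +x side. Origin: centre of the underside. The scale runs clockwise over 270 degrees; its zero is at the robot-side left, 135 degrees anticlockwise of the gauge's +x axis, with a black stop pin 9 mm high just beside it, 66 mm from the middle.
- reset_knob (a joint): Angle of the knob and its red pointer from the zero stop, rad: 0 is fully home against the stop, growing clockwise from above up to 4.71. It stays where it is left (friction 0.08 N m). Starts between 1.2 and 2.9.
- knob_grip (a point): On the knob's upright axis in the middle of the gauge, 76 mm above the bench, the height to grip. The knob is a black bar grip 60 mm long, 18 mm thick, from 54 to 96 mm above the bench, over a 52 mm disc; the red pointer below it reaches 70 mm from the axis. The point turns with the knob: its x axis lies along the bar and points where the red pointer points, z up.
- paint_tin: Bystander: steel paint tin with red band and lid, 100 mm across, 109 mm high. Origin: centre of its underside.
- gear: Bystander: steel gear wheel lying flat, 101 mm across, 34 mm high at the hub. Origin: centre of its underside.
- spanner: Bystander: steel spanner lying flat, 200 mm long along its x axis. Origin: centre of its underside.
- flange: Bystander: aluminium ring flange lying flat, 120 mm across, 14 mm high. Origin: centre of its underside.
- bolt_jar: Bystander: glass jar with a yellow cap, 72 mm across, 90 mm high. Origin: centre of its underside.
- screwdriver: Bystander: screwdriver with a green handle, 200 mm long along its x axis. Origin: its underside.
- paintbrush: Bystander: brush with a yellow handle, 180 mm long along its x axis. Origin: its underside.
Things that resemble listed ones, but are neither listed nor needed, are in the scene too. Leave any orange look-alike of the pan alone.

How it is judged:
By the outcome, as a careful person would: the job done as asked, in the order asked, and still so for the second after the job is handed in, with the robot touching nothing.
It also fails if it takes over 64 s, if anything falls off the work surface, if the arm or the gripper's body presses on something with over 40 N, if the wrist force passes 120 N, or if a joint passes its speed limit or range.

ROBOT

A 7-joint arm with a two-finger parallel gripper is mounted at the origin on the work surface. World frame = base frame: x ahead of the robot, y to its left, z up, the work surface at z = 0. Lengths are in mm, angles in rad, forces in N, time in s.
With the tool pointing down it reaches from about 400 to 850 mm from the base axis. Payload 6.9 kg.
Tool frame: the origin (TCP) lies between the finger pads; the fingertips stand 17 mm ahead of it and the grasp point (between the pads) lies 2 mm behind it; z points along the fingers, x is the direction in which the jaws open and shut, and the axes are right-handed (so a half turn about z gives the same grasp; the last joint's range is limited). The gripper opens to 85 mm and grips with 20 to 120 N. Pads are 22 mm wide; open, the fingers measure 114 mm over their backs; the gripper's body (76 mm by 85 mm) begins 54 mm behind the grasp point. The pads swing forward as they close: fully open they stand 13 mm farther back than shut.
Start: joints at [1.286, 0.507, -0.238, 1.5, 0.126, 1.149, -0.155], TCP at [238.05, -577.879, 248.275] pointing down, gripper open.
Joint ranges: [-3.08, 3.08], [-0.24, 2.05], [-1.43, 1.35], [0, 2.5], [-1.52, 4.66], [0.17, 1.96], [-2.89, 2.89]. Speed limits (rad/s): [2.39, 2.39, 3.14, 3.14, 3.14, 3.14, 3.14].

INTERFACE

Orientations are given as [roll, pitch, yaw] about the fixed x, y, z axes, in that order (R = Rz(yaw) Ry(pitch) Rx(roll)).
In Python, from rig import robot gives the robot as it stands. The module is installed in compiled form; this text tells all that it offers. Calls block until the motion is done:
- robot.move_to(position, orientation): joint-space move of the TCP to a pose.
- robot.line_to(position, attitude=None, velocity=150, force_limit=None): straight line of the TCP; attitude=None keeps the orientation; velocity is the mean speed in mm/s. With force_limit (N) it stops when the force on the tool has changed by that much, and returns True; else False.
- robot.move_joints(angles): joint-space move.
- robot.gripper_to(opening): finger opening in mm; the grip force is fixed at half the most; returns when the fingers have stopped.
- robot.wait(seconds).
- robot.inverse_kinematics(position, orientation): joint angles nearest the present ones, or None.
- robot.sense(): the state.
- robot.camera(name): name is "scene" or "side" or "wrist"; returns a dict with "pixels" (384x512x3 uint8, red, green, blue), "range_z" (384x512 float32, mm along the optical axis (not along the pixel's ray), 0 where there is no reading), "K" (3x3 intrinsics, pixels), "view" (4x4, takes a point from world to camera coordinates); the wrist camera has in their place "mount" (4x4, takes a point from camera to tool coordinates, whose origin is the TCP and whose axes are the tool frame's). Camera axes: x right, y down, z forward; pixel columns grow to the right and rows downward; lengths in mm; the calibration is good to about 2 mm. A picture is of the moment at which its call begins: read the wrist's pose just before it.
A pose or a line that the arm cannot do raises robot.MotionError and nothing moves.
- robot.close_job(): hands the job in, once; it reports no verdict.
Trained networks look in a picture, given as the dict that the camera call returned (one of the last four; its "shot" number tells which), for a name from the list of things; names that differ only in an ending like _2 or _b are one class to them, and where a whole thing is asked for, a point or a joint stands for the part that bears it (a point fixed in the world has none). Each returns a list of dicts, best first, with "score" (0 to 1); they miss things now and then, are a little off and sometimes report something else, mostly with a low value. They report only what shows in the picture. A call takes as long as a camera call. They do not tell look-alikes from the thing itself.
- robot.recognise(picture, target): "extent" ([left, top, right, bottom] in pixels, round what is visible of it).
- robot.regions_of(picture, target): "region" (384x512 bool, what is visible of it) and "extent" ([left, top, right, bottom] in pixels, round what is visible of it).
- robot.pinpoint(picture, target): "at" ([row, column] in pixels: a listed point, or the origin of a listed thing).
The state is a dict: "time": time; "joint_pos": joint angles; "qvel": joint speeds; "tau": joint torques, N m; "tool_pos": TCP position; "tool_rot": TCP orientation; "contact_force": force on the tool from outside, world axes, zero at the start; "ft_torque": the same for the moment, N m; "opening": finger opening in mm.
Only numpy, scipy, OpenCV 4.12 (cv2) and the standard library are available. Lean on these libraries where they do the work, as an engineer would, in place of code of your own. Each camera call takes 0.05 s, during which the arm holds its last target. There are 200 camera calls.

## Working session

There is one attempt and no reset: what is moved stays moved. The work goes in short steps, each a Python script; the robot and the scene stay as the last script left them, time stands still between calls to the robot, and variables do not carry over. Pictures are saved under pics/ and viewed, and the job is handed in when it is done.

```bash
mkdir -p pics
cat > h.py <<'E'
import numpy as np, cv2
from rig import robot
def save(p,n,box=None,s=1):
    im=p["pixels"][...,::-1]
    if box: l,t,r,b=box; im=im[t:b,l:r]
    cv2.imwrite("pics/"+n,cv2.resize(im,None,fx=s,fy=s,interpolation=cv2.INTER_CUBIC))
def cam2world(p,wr=None):
    if "view" in p: return np.linalg.inv(p["view"])
    T=np.eye(4)
    from scipy.spatial.transform import Rotation as R
    T[:3,:3]=R.from_euler("xyz",wr["tool_rot"]).as_matrix(); T[:3,3]=wr["tool_pos"]
    return T@p["mount"]
def cloud(p,wr=None):
    z=p["range_z"]; K=p["K"]; v,u=np.mgrid[:384,:512]
    c=np.stack([(u-K[0,2])/K[0,0]*z,(v-K[1,2])/K[1,1]*z,z,np.ones_like(z)],-1)
    w=(c@cam2world(p,wr).T)[...,:3]; w[z<=0]=np.nan
    return w
def onplane(p,rc,h,wr=None):
    T=cam2world(p,wr);K=p["K"]
    d=T[:3,:3]@np.array([(rc[1]-K[0,2])/K[0,0],(rc[0]-K[1,2])/K[1,1],1]);o=T[:3,3]
    return o+d*(h-o[2])/d[2]
E
python3 - <<'E'
from h import *
print(robot.sense())
H={"pan":0,"test_mark":0,"outlet_tip":128,"rest_mark":0,"gauge":0,"knob_grip":76,"paint_tin":0,"bolt_jar":0}
for n in ("scene","side"):
    p=robot.camera(n); save(p,n+"0.png",s=1.5)
    np.save(n+"0.npy",cloud(p))
    print(n,np.linalg.inv(p["view"])[:3,3])
    for t,h in H.items():
        for d in robot.pinpoint(p,t)[:3]: print(t,round(d["score"],2),np.round(d["at"]),np.round(onplane(p,d["at"],h)))
E
```

```text
{'time': 0.0, 'joint_pos': array([ 1.28550485,  0.50838021, -0.23753877,  1.50115146,  0.12569347,
        1.14892073, -0.15476547]), 'qvel': array([ 8.78725139e-05, -3.77234832e-04, -2.48078780e-04, -3.89383421e-04,
        1.16321741e-03, -5.30295959e-05,  5.55356806e-04]), 'tau': array([-3.90083433e-04, -6.20593357e+01, -2.18673594e+00, -2.49656296e+01,
        1.27035260e-02,  1.19361296e-02,  2.45636267e-05]), 'tool_pos': array([ 237.82470386, -577.45376337,  247.39739994]), 'tool_rot': array([ 3.14157103e+00,  1.86943703e-03, -1.17994135e+00]), 'contact_force': array([0.17142403, 0.29847903, 0.44967051]), 'ft_torque': array([-0.0110515 , -0.03113936,  0.04104166]), 'opening': 85.34871765378234}
scene [1076.38707389 -920.01689604  839.45623002]
pan 0.84 [231. 140.] [ 205. -330.    0.]
pan 0.77 [257. 270.] [ 633. -192.    0.]
test_mark 0.59 [227. 304.] [654.  -6.   0.]
outlet_tip 0.58 [195. 306.] [647.  -4. 128.]
rest_mark 0.68 [260. 268.] [ 636. -207.    0.]
rest_mark 0.48 [148. 310.] [415. 496.   0.]
gauge 0.62 [152. 264.] [257. 356.   0.]
gauge 0.56 [167. 307.] [479. 343.   0.]
gauge 0.35 [198. 358.] [739. 252.   0.]
knob_grip 0.77 [150. 312.] [487. 358.  76.]
paint_tin 0.8 [195. 360.] [740. 271.   0.]
bolt_jar 0.67 [307. 224.] [ 631. -420.    0.]
side [  334.94042433 -1073.90585877  1278.5105373 ]
pan 0.92 [233. 302.] [ 641. -203.    0.]
pan 0.49 [282. 180.] [ 206. -333.   -0.]
test_mark 0.98 [191. 296.] [660.  -8.   0.]
outlet_tip 0.64 [169. 297.] [656. -10. 128.]
rest_mark 0.59 [234. 302.] [ 641. -205.    0.]
rest_mark 0.29 [286. 313.] [ 630. -412.    0.]
gauge 0.71 [134. 237.] [478. 353.   0.]
paint_tin 0.56 [146. 299.] [726. 239.   0.]
paint_tin 0.29 [192. 294.] [651.  -9.   0.]
```

View pics/scene0.png

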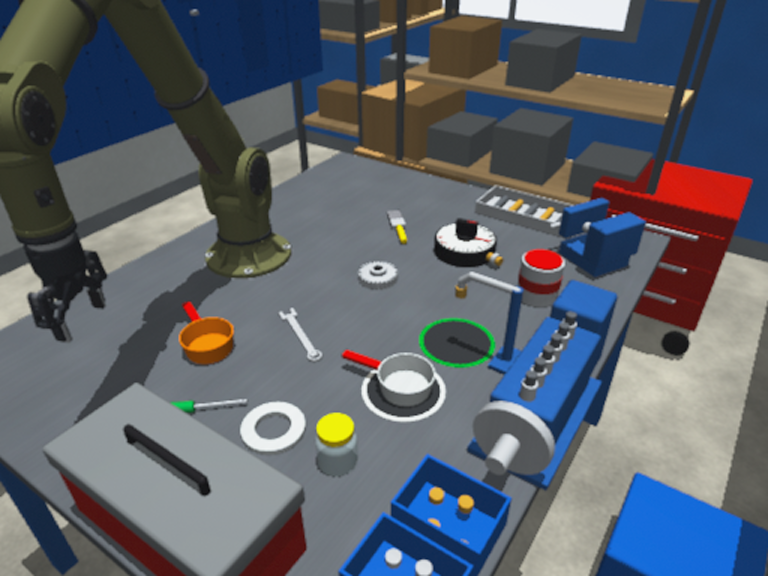

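View pics/side0.png

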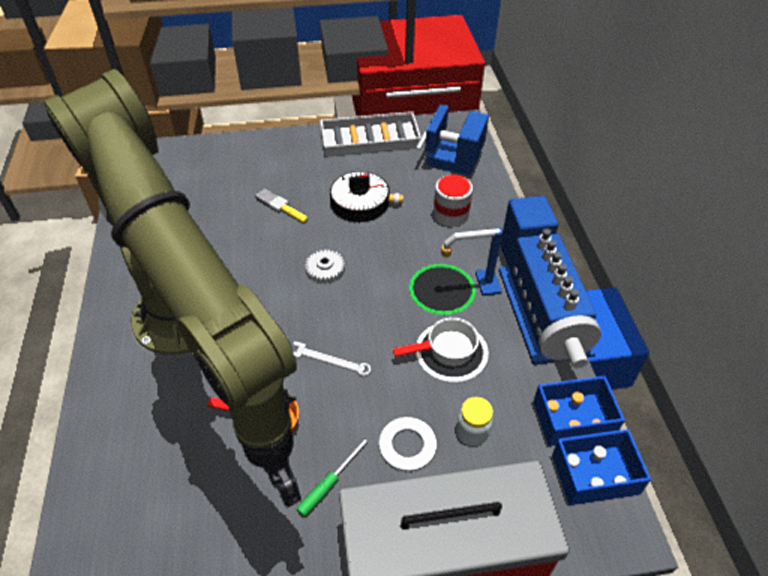

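The aluminium pan at scene px (270,255) on the white ring fits the description. The orange pan at (138,228) is the look-alike. Next I refine the positions.

Run:
```python
from h import *
from scipy.optimize import least_squares
def circ(P):
    f=lambda q:np.hypot(P[:,0]-q[0],P[:,1]-q[1])-q[2]
    return least_squares(f,[*P.mean(0)[:2],60],loss="soft_l1",f_scale=2).x
for n in ("scene","side"):
    p=robot.camera(n); w=cloud(p); hsv=cv2.cvtColor(p["pixels"],cv2.COLOR_RGB2HSV).astype(int)
    h,s,v=hsv[...,0],hsv[...,1],hsv[...,2]
    X,Y,Z=w[...,0],w[...,1],w[...,2]
    g=(h>50)&(h<75)&(s>150)&(v>80)&(X>500)&(abs(Z)<15)
    print(n,"green",circ(w[g]).round(1),np.median(Z[g]))
    near=np.hypot(X-640,Y+203)<85
    b=near&(Z>41)&(Z<52)&(s<60); print("rim",circ(w[b]).round(1),b.sum(),np.median(Z[b]))
    r=((h<8)|(h>172))&(s>130)&(X>450)&(X<640)&(abs(Y+203)<80)&(Z>36)
    P=w[r]; c=np.median(P,0); d=cv2.fitLine(P[:,:2].astype(np.float32),cv2.DIST_HUBER,0,.01,.01).ravel()
    print("handle",c.round(1),P.min(0).round(),P.max(0).round(),"yaw",np.arctan2(d[1],d[0]).round(3),r.sum())
    o=(X>380)&(X<620)&(Y>-330)&(Y<130)&(Z>4)&~r&(np.hypot(X-640,Y+203)>75)
    k=cv2.connectedComponentsWithStats(o.astype(np.uint8))
    for i in range(1,k[0]):
        if k[2][i,4]>15: q=w[k[1]==i]; print("obst",q.min(0).round(),q.max(0).round())
    kb=(np.hypot(X-480,Y-355)<95)
    a=kb&(Z>88)&(Z<102); q=w[a]; print("knobtop",np.median(q,0),q.min(0).round(),q.max(0).round())
    r=((h<8)|(h>172))&(s>120)&kb; q=w[r]; print("pointer",q.min(0).round(),q.max(0).round(),np.median(q,0).round())
    save(p,n+"g.png",(280,100,360,200) if n=="scene" else (200,90,290,160),7)
    save(p,n+"pan.png",(220,180,345,290) if n=="scene" else (240,160,340,260),6)
```

```text
scene green [654.6 -11.4  79.1] 2.830722485024239
rim [ 637.3 -199.1   55.4] 198 45.41503534046308
handle [ 537.1 -213.8   43.1] [ 495. -226.   36.] [ 581. -198.   48.] yaw 0.117 150
obst [380.  49.   4.] [416. 130.  40.]
obst [581.  -8.   4.] [620.  38.   7.]
obst [ 380. -246.    4.] [ 439. -196.   13.]
knobtop [489.9296207  341.0360348   95.56199413] [459. 329.  88.] [518. 359. 101.]
pointer [495. 339.  49.] [548. 355. 101.] [504. 347.  97.]
side green [654.  -10.4  79.3] 1.4170590297858325
rim [ 637.8 -198.6   55.4] 130 45.002201853099336
handle [ 536.8 -212.4   42.6] [ 495. -224.   36.] [ 581. -195.   51.] yaw 0.103 130
obst [380.  49.   4.] [429. 129.  39.]
obst [ 380. -245.    4.] [ 445. -192.   14.]
knobtop [486.88278357 342.85007567  95.6358609 ] [458. 330.  88.] [518. 355. 101.]
pointer [436. 262.   4.] [552. 358. 103.] [504. 343.  72.]
```

```bash
cd pics; python3 -c "
import cv2,numpy as np
a=[cv2.resize(cv2.imread(f),(400,300)) for f in('sceneg.png','sideg.png','scenepan.png','sidepan.png')]
cv2.imwrite('m1.png',np.vstack([np.hstack(a[:2]),np.hstack(a[2:])]))"
```

```text
(no output)
```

View pics/m1.png

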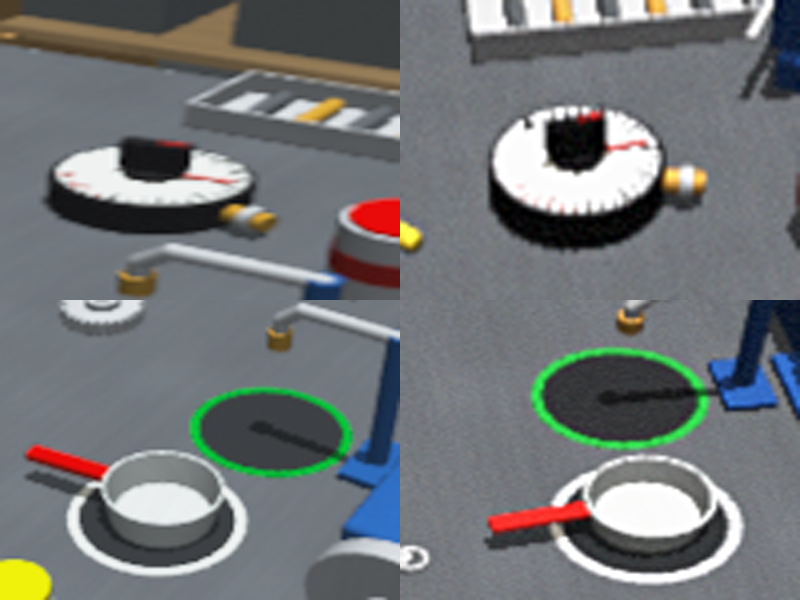

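Scene and side agree: pan at (637.5,-199), handle yaw about 0.12, green ring centre (654,-11). Now I approach above the handle and check with the wrist camera.

Run:
```python
from h import *
y=0.12
for yaw in (y+np.pi/2,y-np.pi/2):
    q=robot.inverse_kinematics([538,-212,150],[np.pi,0,yaw]); print(yaw,None if q is None else np.round(q,2))
yaw=y-np.pi/2
robot.line_to([238,-577,300],velocity=200)
robot.move_to([538,-212,170],[np.pi,0,yaw])
robot.gripper_to(50)
s=robot.sense(); print(s["time"],s["tool_pos"],s["tool_rot"],s["joint_pos"])
p=robot.camera("wrist"); save(p,"w1.png",s=1.5)
w=cloud(p,s); hsv=cv2.cvtColor(p["pixels"],cv2.COLOR_RGB2HSV).astype(int);h,sa,_=np.moveaxis(hsv,-1,0)
r=((h<8)|(h>172))&(sa>130)&(w[...,2]>35)&(w[...,2]<50)
P=w[r];d=cv2.fitLine(P[:,:2].astype(np.float32),cv2.DIST_HUBER,0,.01,.01).ravel()
print(r.sum(),np.median(P,0),P.min(0),P.max(0),d)
```

```text
1.6907963267948967 [ 0.89  0.67 -0.93  1.76  0.62  1.04  1.42]
-1.4507963267948965 [ 0.5   0.53 -0.26  1.76  0.17  0.87 -1.29]
3.6333 [ 537.95573098 -212.18386622  170.04712028] [-3.14152109e+00 -6.78884656e-05 -1.45103927e+00] [ 0.53522238  0.51552579 -0.31124419  1.73670417  0.19111381  0.91900086
 -1.3055397 ]
2365 [ 541.6155476  -208.82988728   42.42449917] [ 495.65948555 -222.73652799   38.857832  ] [ 582.54063228 -194.36039437   44.84359696] [ 9.9445140e-01  1.0519682e-01  5.4082593e+02 -2.0885770e+02]
```

View pics/w1.png

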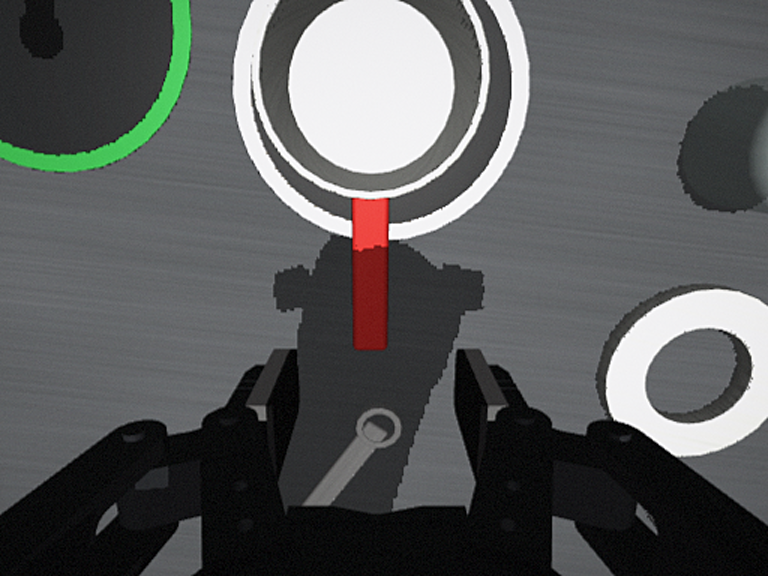

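The handle (wrist px (370,270)) is centred between the jaws, with y about 3 mm further left than estimated. Grasp and slide.

Run:
```python
from h import *
yaw=0.105-np.pi/2; A=[np.pi,0,yaw]
robot.line_to([538,-209.3,60],A,velocity=150)
print(robot.line_to([538,-209.3,34],A,velocity=60,force_limit=15))
robot.gripper_to(15); s=robot.sense(); print(s["opening"],s["contact_force"],s["tool_pos"])
if 17<s["opening"]<24:
    x,y,z=s["tool_pos"]
    print(robot.line_to([x+15.5,y+187.5,z],velocity=70,force_limit=40))
    s=robot.sense(); print(s["time"],s["opening"],s["contact_force"],s["tool_pos"],s["tool_rot"])
    p=robot.camera("scene"); save(p,"s2.png",(200,140,400,290),4)
```

```text
False
18.86696695828637 [-0.48588666  0.74343853  4.05104048] [ 538.19635951 -209.13207469   34.44136915]
False
8.3667 18.579659221712422 [-0.2059622  -5.45392882  3.11947085] [553.70755359 -24.38455795  34.45862861] [ 3.14121092e+00 -2.56935875e-03 -1.46966435e+00]
```

View pics/s2.png

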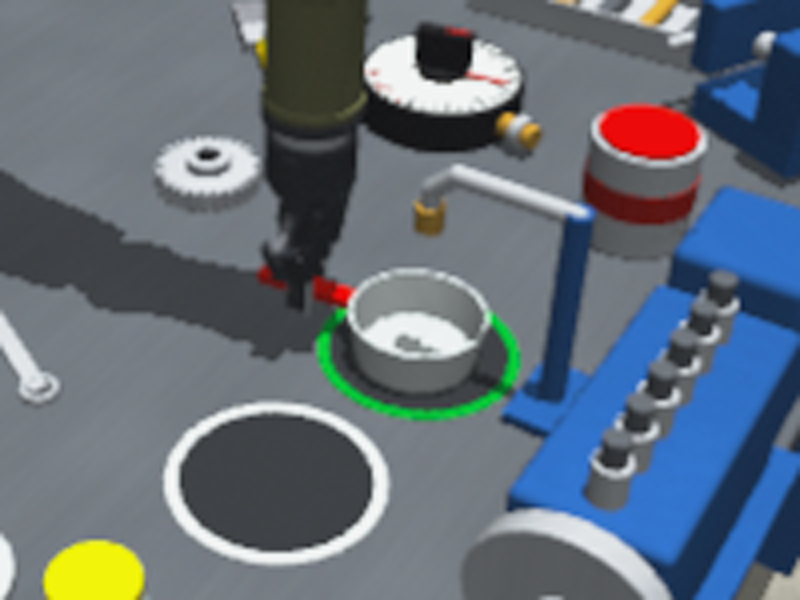

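The pan (crop px (420,330)) is inside the green ring. I measure it before releasing.

Run:
```python
from h import *
from scipy.optimize import least_squares
def circ(P):
    f=lambda q:np.hypot(P[:,0]-q[0],P[:,1]-q[1])-q[2]
    return least_squares(f,[*P.mean(0)[:2],60],loss="soft_l1",f_scale=2).x
for n in ("scene","side"):
    p=robot.camera(n); w=cloud(p); s=cv2.cvtColor(p["pixels"],cv2.COLOR_RGB2HSV)[...,1]
    X,Y,Z=np.moveaxis(w,-1,0)
    b=(np.hypot(X-650,Y+15)<75)&(Z>41)&(Z<52)&(s<60); print(n,"rim",circ(w[b]).round(1),b.sum(),Z[b].min(),Z[b].max())
s=robot.sense()
print(s["time"],s["tool_pos"])
```

```text
scene rim [652.5 -16.8  55.2] 166 41.10615492971249 50.4180593570278
side rim [653.7 -16.   55. ] 114 41.165143807625554 50.22239351050325
8.5167 [553.67900234 -24.36424454  34.44366315]
```

Run:
```python
from h import *
s=robot.sense(); x,y,z=s["tool_pos"]
robot.line_to([x,y+8,z],velocity=40,force_limit=40)
print(robot.sense()["tool_pos"])
robot.gripper_to(45); robot.wait(.2)
x,y,z=robot.sense()["tool_pos"]
robot.line_to([x,y,230],velocity=150)
robot.move_to([488,342,240],[np.pi,0,0.1-np.pi/2])
robot.gripper_to(60)
s=robot.sense(); print(s["time"],s["tool_pos"],s["tool_rot"],s["joint_pos"])
p=robot.camera("wrist"); save(p,"w3.png",s=1.5)
for d in robot.pinpoint(p,"knob_grip"): print("grip",d["score"],d["at"],onplane(p,d["at"],76,s))
for d in robot.pinpoint(p,"gauge"): print("gauge",d["score"],d["at"],onplane(p,d["at"],0,s))
w=cloud(p,s);X,Y,Z=np.moveaxis(w,-1,0)
m=(np.hypot(X-488,Y-342)<60)&(Z>90)&(Z<102); P=w[m][:,:2].astype(np.float32)
if len(P): print("top",m.sum(),cv2.minAreaRect(P))
hsv=cv2.cvtColor(p["pixels"],cv2.COLOR_RGB2HSV).astype(int);h,sa,v=np.moveaxis(hsv,-1,0)
m=((h<8)|(h>172))&(sa>130)&(Z>40)&(Z<80)&(np.hypot(X-488,Y-342)<80);print("ptr",m.sum(),w[m].min(0),w[m].max(0),w[m].mean(0))
p=robot.camera("scene"); save(p,"s3.png",(200,140,400,290),4)
```

```text
[553.83476858 -18.23824597  34.45084316]
12.4833 [488.48953757 341.20692175 240.02253687] [-3.14151385e+00 -1.82021885e-04 -1.47220415e+00] [-0.43579526  0.47602747 -0.33769374  1.59273688  0.17122477  1.10211272
 -2.28848203]
grip 0.88 [171.9, 243.7] [491.66607139 347.46799869  76.        ]
gauge 0.94 [157.9, 244.9] [490.89263103 347.55443243   0.        ]
top 1350 ((490.15032958984375, 346.8769226074219), (59.45458984375, 18.00043296813965), 8.548747062683105)
ptr 327 [415.5019641  271.99316084  45.18703522] [557.33600089 404.38316206  77.9030096 ] [516.09079138 339.5690145   51.03786052]
```

View pics/w3.png

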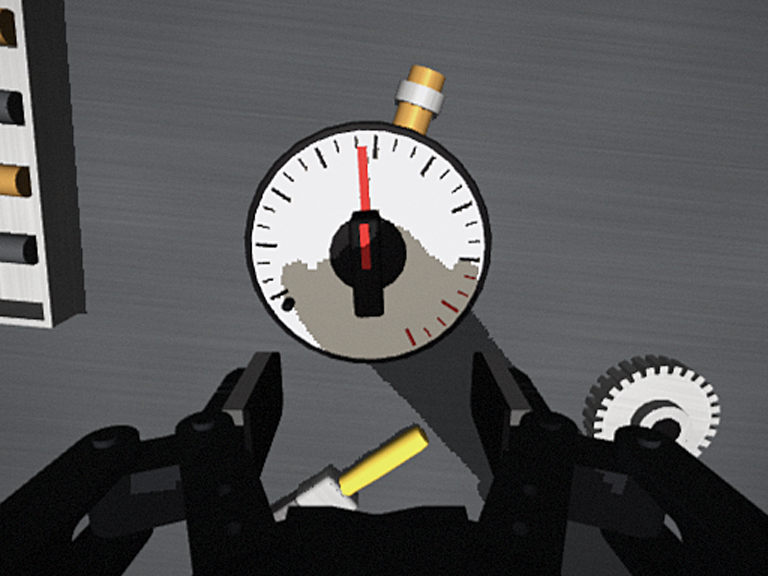

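View pics/s3.png

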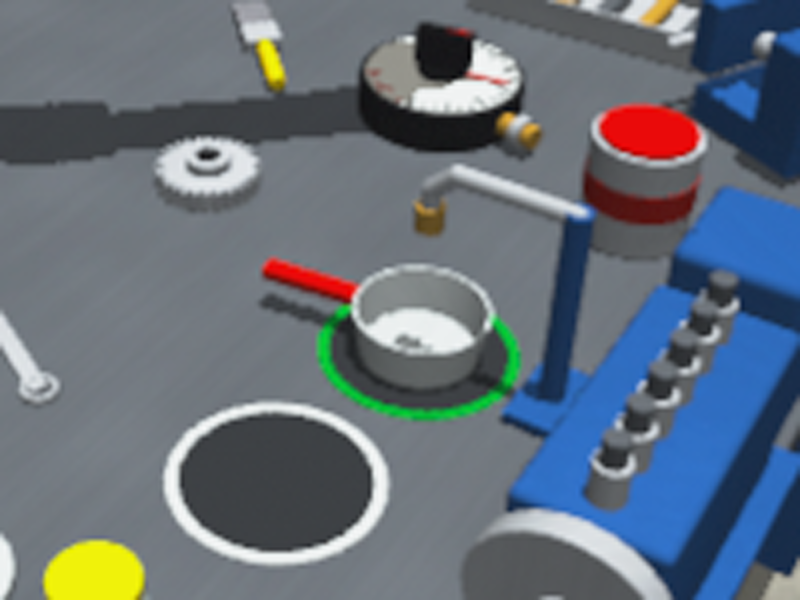

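The pan is released and stands well within the green ring. Wrist view: gauge knob at px (368,255), pointer up towards +x, stop pin at (288,303). That means about 2.0 rad anticlockwise to go. I flip the grasp yaw by pi so that joint 7 has range for one continuous turn.

Run:
```python
from h import *
yaw=0.149+np.pi/2; A=[np.pi,0,yaw]; c=[490.6,347.2]
robot.move_to(c+[190],A); print(robot.sense()["joint_pos"].round(2))
robot.gripper_to(50)
robot.line_to(c+[110],A,velocity=150)
print(robot.line_to(c+[75],A,velocity=50,force_limit=12))
robot.gripper_to(12); s=robot.sense()
print(s["time"],s["opening"],s["contact_force"].round(1),s["ft_torque"].round(2),s["tool_pos"].round(1),s["tool_rot"],s["joint_pos"].round(2))
```

```text
[-0.    0.78 -1.23  1.64  0.76  1.28  0.35]
False
17.1167 17.146919913255708 [-0.2 -0.4  3.4] [-0.07  0.08 -0.03] [490.7 347.4  75.4] [ 3.14103516e+00 -2.72849856e-04  1.71980139e+00] [-0.05  0.9  -1.12  1.77  0.91  1.1   0.23]
```

Run:
```python
from h import *
q0=robot.sense()["joint_pos"].copy()
def go(d):
    q=q0.copy(); q[6]-=d; robot.move_joints(q); s=robot.sense()
    print(round(d,2),round(s["time"],1),"yaw",s["tool_rot"][2].round(3),"bar",((s["tool_rot"][2]-np.pi/2)%(2*np.pi)).round(3),s["contact_force"].round(1),s["ft_torque"].round(2),s["tool_pos"].round(1)); return s
for d in (.5,1.,1.5,1.75): s=go(d)
t0=s["ft_torque"][2]
for d in np.arange(1.8,2.3,.05):
    s=go(d)
    if abs(s["ft_torque"][2]-t0)>.5 or np.linalg.norm(s["contact_force"])>30: break
p=robot.camera("scene"); save(p,"s4.png",(260,110,360,185),8)
```

```text
0.5 17.7 yaw 1.223 bar 5.935 [-1.3 -1.4  2.2] [-0.49  0.16 -0.09] [490.7 347.   75.4]
1.0 18.2 yaw 0.725 bar 5.437 [-1.4 -4.8  5.3] [-0.97  0.47 -0.01] [490.4 346.6  75.4]
1.5 18.8 yaw 0.225 bar 4.938 [-3.2 -5.7  6.3] [-1.08  0.8  -0.06] [490.  346.4  75.4]
1.75 19.1 yaw -0.025 bar 4.687 [-3.5 -5.5  7.4] [-1.19  0.89 -0.1 ] [489.8 346.4  75.4]
1.8 19.4 yaw -0.075 bar 4.638 [-4.8 -5.9  6.3] [-1.16  0.96 -0.09] [489.7 346.4  75.4]
1.85 19.6 yaw -0.125 bar 4.588 [-3.6 -5.7  7. ] [-1.17  1.   -0.04] [489.7 346.4  75.4]
1.9 19.9 yaw -0.175 bar 4.538 [-4.7 -5.8  6.1] [-1.19  0.97 -0.04] [489.7 346.4  75.4]
1.95 20.1 yaw -0.225 bar 4.488 [-5.4 -6.   6.2] [-1.14  1.   -0.05] [489.6 346.4  75.4]
2.0 20.4 yaw -0.275 bar 4.438 [-4.8 -5.5  7. ] [-1.16  1.01 -0.03] [489.6 346.4  75.4]
2.05 20.6 yaw -0.325 bar 4.388 [-4.9 -5.9  6.6] [-1.16  1.06 -0.1 ] [489.5 346.4  75.4]
2.1 20.9 yaw -0.375 bar 4.338 [-4.1 -6.2  6.5] [-1.09  1.03 -0.07] [489.5 346.5  75.4]
2.15 21.1 yaw -0.424 bar 4.288 [-4.6 -6.7  6.8] [-1.2   1.1  -0.07] [489.4 346.5  75.4]
2.2 21.4 yaw -0.474 bar 4.238 [-5.3 -6.3  6.3] [-1.12  1.09 -0.08] [489.4 346.5  75.4]
2.25 21.6 yaw -0.524 bar 4.188 [-5.6 -6.8  7.5] [-1.17  1.15 -0.07] [489.4 346.5  75.4]
```

View pics/s4.png

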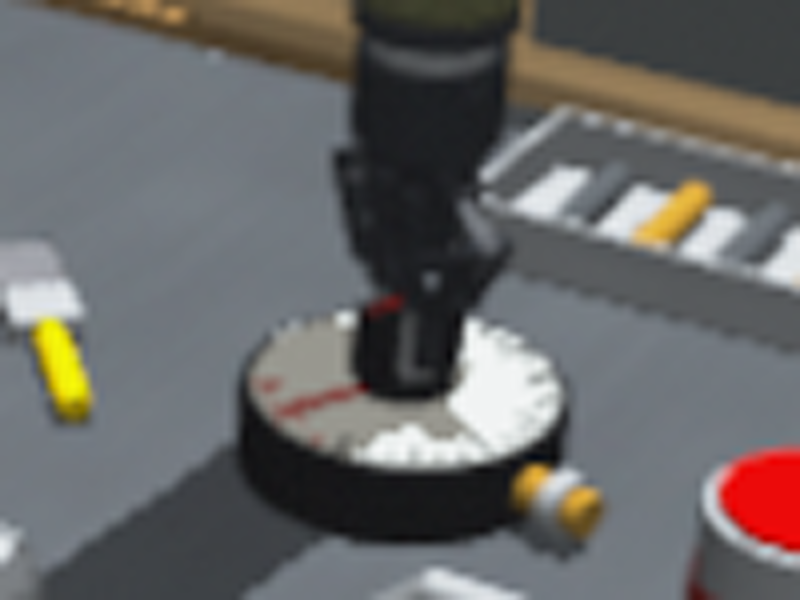

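I had the sign of joint 7 wrong: the knob went 2.25 rad clockwise, though it is still short of the upper end of its travel. It is recoverable, as joint 7 has the range to turn it all the way anticlockwise in this same grip.

Run:
```python
from h import *
q0=robot.sense()["joint_pos"].copy()
def go(d):
    q=q0.copy(); q[6]+=d; robot.move_joints(q); s=robot.sense()
    print(round(d,2),round(s["time"],1),"bar",(s["tool_rot"][2]-np.pi/2).round(3),"q7err",(s["joint_pos"][6]-q[6]).round(3),s["contact_force"].round(1),s["ft_torque"].round(2),s["tau"][6].round(2)); return s
for d in (1.,2.,3.,4.): s=go(d)
t0=s["ft_torque"][2]; k0=s["tau"][6]
for d in np.arange(4.05,4.5,.04):
    s=go(d)
    if abs(s["ft_torque"][2]-t0)>.5 or abs(s["tau"][6]-k0)>.6 or np.linalg.norm(s["contact_force"])>35: print("stop");break
p=robot.camera("scene"); save(p,"s5.png",(260,110,360,185),8)
```

```text
1.0 22.6 bar -1.095 q7err 0.0 [ 2.6 -1.5  1.6] [-0.39 -0.8   0.06] 0.07
2.0 23.6 bar -0.095 q7err 0.0 [ 5.6 -0.1 -0.5] [ 0.09 -1.18  0.07] -0.03
3.0 24.5 bar 0.905 q7err 0.0 [ 4.5  3.3 -2.9] [ 0.54 -1.06  0.06] -0.03
4.0 25.4 bar -4.379 q7err -0.002 [ 3.7  5.2 -2.9] [ 0.99 -0.76  0.08] -0.01
4.05 25.7 bar -4.329 q7err -0.002 [ 3.1  5.2 -3.4] [ 0.99 -0.74  0.1 ] 0.1
4.09 25.9 bar -4.289 q7err -0.002 [ 2.7  4.6 -2.7] [ 0.92 -0.8   0.1 ] 0.06
4.13 26.2 bar -4.249 q7err -0.002 [ 3.   4.7 -2.7] [ 0.97 -0.78  0.12] 0.06
4.17 26.4 bar -4.209 q7err -0.002 [ 4.   4.6 -3.2] [ 0.9  -0.69  0.08] 0.06
4.21 26.7 bar -4.169 q7err -0.002 [ 2.1  4.6 -2.7] [ 0.97 -0.71  0.04] 0.06
4.25 26.9 bar -4.133 q7err -0.004 [ 2.8  6.4 -2.7] [ 1.13 -0.45 -1.67] 1.83
stop
```

View pics/s5.png

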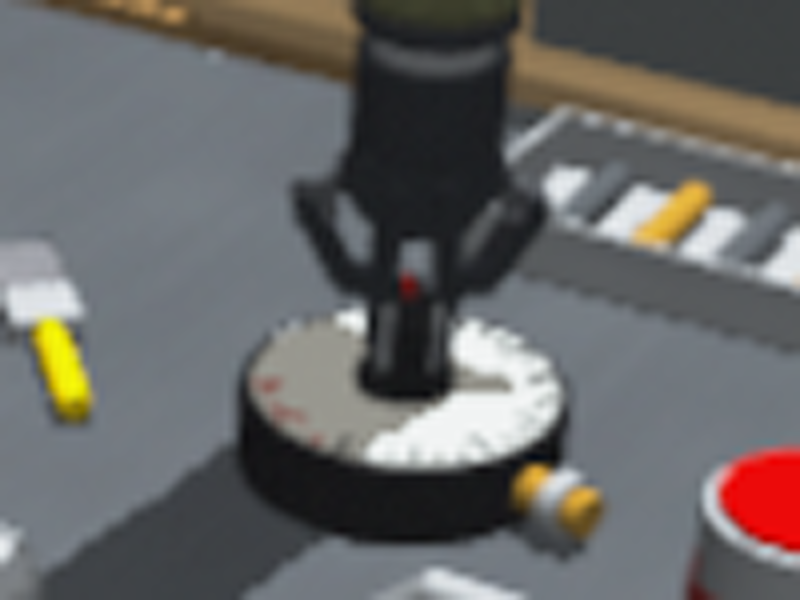

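The stop is felt (torque step 1.7 N m) at a bar direction of 123.2°, matching the 123.5° zero seen in the picture. Release, rise, check.

Run:
```python
from h import *
q=robot.sense()["joint_pos"].copy(); q[6]-=.01; robot.move_joints(q)
robot.gripper_to(50); x,y,z=robot.sense()["tool_pos"]
robot.line_to([x,y,120],velocity=100); robot.line_to([x,y,240],velocity=200)
s=robot.sense(); print(s["time"],s["tool_rot"],s["contact_force"])
# back to the +x-up view
robot.move_to([480,342,240],[np.pi,0,0.1+np.pi/2]); robot.wait(.2)
s=robot.sense();p=robot.camera("wrist"); save(p,"w6.png",s=1.5)
w=cloud(p,s);X,Y,Z=np.moveaxis(w,-1,0)
m=(np.hypot(X-490,Y-347)<60)&(Z>90)&(Z<102); 
if m.sum()>20: print("top",m.sum(),cv2.minAreaRect(w[m][:,:2].astype(np.float32)))
robot.line_to([440,150,300],velocity=250)
p=robot.camera("scene"); save(p,"s6.png",s=1.5)
p=robot.camera("side"); save(p,"d6.png",s=1.5)
print(robot.sense()["time"])
```

```text
29.0 [ 3.13996692e+00 -2.92113317e-03 -2.57268974e+00] [ 0.65805993  0.28307024 -0.28780688]
top 1345 ((489.16156005859375, 346.0782165527344), (18.537841796875, 60.135555267333984), 31.652179718017578)
31.85
```

View pics/w6.png

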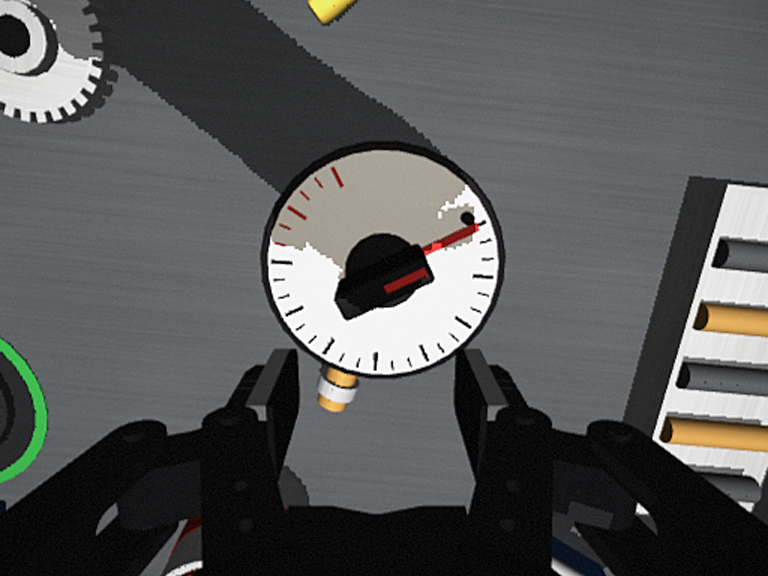

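View pics/s6.png

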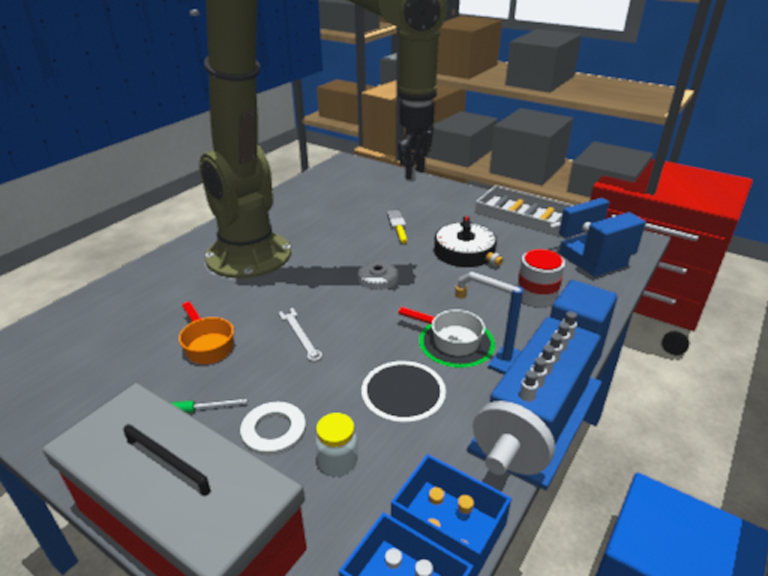

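The pointer (wrist px (476,229)) lies beside the pin (467,218), and the pan is inside the green ring. I enlarge both and measure the remaining gap.

Run:
```python
from h import *
from scipy.optimize import least_squares
robot.move_to([505,350,225],[np.pi,0,-2.7]); robot.wait(.3)
s=robot.sense();p=robot.camera("wrist"); save(p,"w7.png",s=1.5)
w=cloud(p,s);X,Y,Z=np.moveaxis(w,-1,0)
m=(np.hypot(X-490,Y-347)<60)&(Z>90)&(Z<102); print("top",m.sum(),cv2.minAreaRect(w[m][:,:2].astype(np.float32)))
robot.line_to([440,150,300],velocity=250)
for n in ("scene","side"):
    p=robot.camera(n); w=cloud(p); sa=cv2.cvtColor(p["pixels"],cv2.COLOR_RGB2HSV)[...,1]
    X,Y,Z=np.moveaxis(w,-1,0); b=(np.hypot(X-655,Y+10)<75)&(Z>41)&(Z<52)&(sa<60);P=w[b]
    print(n,least_squares(lambda q:np.hypot(P[:,0]-q[0],P[:,1]-q[1])-q[2],[655,-10,58],loss="soft_l1",f_scale=2).x.round(1))
im=cv2.imread("pics/w6.png")[180:280,400:520]; cv2.imwrite("pics/z6.png",cv2.resize(im,None,fx=5,fy=5,interpolation=cv2.INTER_NEAREST))
print(robot.sense()["time"])
```

```text
top 1465 ((490.0242004394531, 346.0426330566406), (18.012516021728516, 59.68854522705078), 31.54617691040039)
scene [653.  -10.2  55.2]
side [653.6 -10.   55. ]
34.5
```

View pics/z6.png

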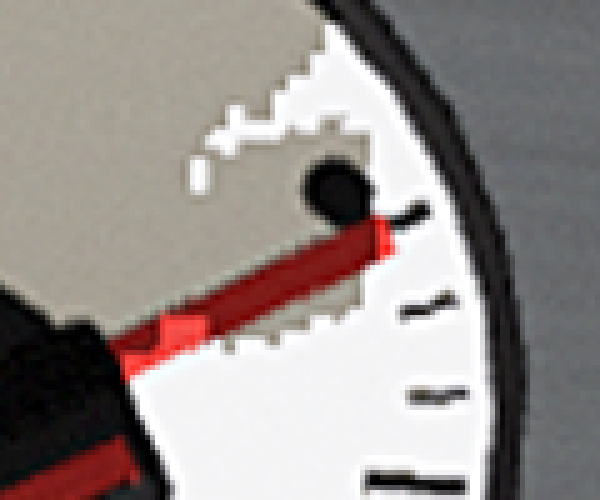

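View pics/w7.png

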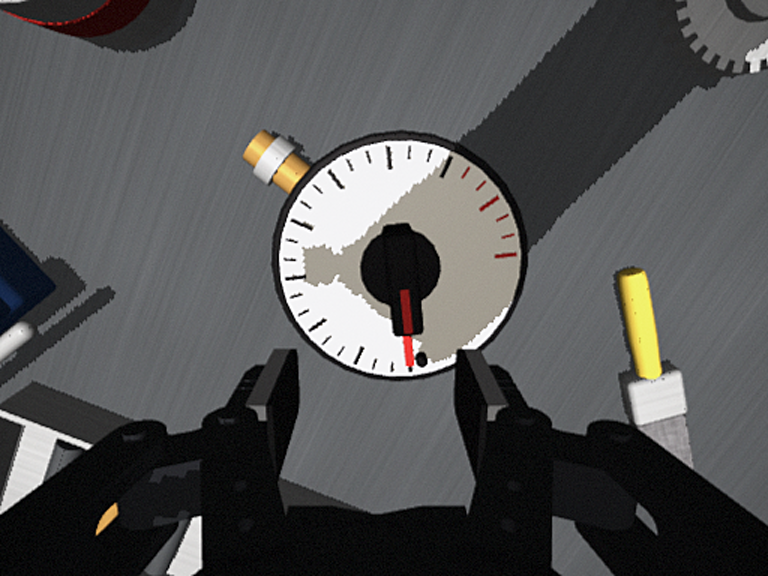

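The pointer's edge touches the pin and it points at the zero tick. The pan's centre is 1–2 mm from the ring's centre. Handing in.

```bash
python3 -c "
from rig import robot
print(robot.sense()['contact_force'],robot.sense()['time']);robot.close_job()"
```

```text
[0.19870902 0.12357008 1.01862474] 34.5
the job is handed in; nothing more can be done
```

The job is handed in at 34.5 s: the catch pan stands inside the green ring, and the red pointer is home at the zero stop.

- **Pan:** I gripped the aluminium pan by its handle and slid it along the bench at constant height, without lifting it. My last measurement puts its centre at about (653, -10), against a ring centre of (654, -11). That leaves roughly 16 mm of clearance all round.
- **Knob:** I first turned it the wrong way, having got the sign of joint 7 backwards. It went 2.25 rad clockwise but stayed short of the far end of its travel. In the same grip I then turned it anticlockwise until the stop was felt, a torque step of about 1.7 N m.
- **Knob check:** With the gripper off, the enlarged picture shows the pointer against the stop pin and in line with the zero tick. The bar measured 121.6° in two pictures. The tool read 123.2° while pressing on the stop; I put the difference down to give in the gripper.
- **Other things on the bench:** The final scene picture shows them where they started, and the orange pan was not touched. The robot was touching nothing at hand-in.

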